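# Mount a bangle on the expanding mandrel and drive its pin home

## Task

Load the bangle mandrel: slip the black spacer ring over the steel barrel down to the flange, then the brass bangle on top of it. Then take the white-faced mallet by its handle and knock the mandrel's brass drive pin down flush with one or more brisk blows (not a slow push, not with the hand and not hitting the bangle), and stand the mallet back on the black bench block, handle level, as it stood before. Leave the flux bottle, the solder tin and the pliers where they are.

Things in the scene. Friction and masses are not known exactly. Their poses are not given: they have to be found in the camera images.
- mandrel: Expanding bangle mandrel bolted to the bench: dark round flange 110 mm across and 12 mm thick, with an upright slit steel barrel 52 mm across in its middle, which ends 52 mm above the bench (top edge chamfered 4 mm). The brass drive pin stands out of the barrel's top. Origin: centre of the flange's underside; z up.
- mandrel_top (a point): Centre of the flat top of the barrel, 52 mm above the bench; the drive pin's top is level with it when the pin is fully home.
- drive_pin (a joint): Travel of the brass drive pin (a sprung split pin, 22 mm across) down into the barrel, in m: 0 = standing 13 mm out of the barrel, 0.013 = flush with the barrel's top, where it stops. It starts between 0 and 0.002. Spring and friction resist with about 7 to 9 N, and about 2 N more when driven fast; it stays where it is driven and cannot be lifted again.
- pin_top (a point): Centre of the drive pin's flat top face, 65 mm above the bench when the pin is fully up; moves with the pin.
- spacer: Black plastic spacer ring, 66 mm outer and 58 mm inner diameter, 16 mm high, lying flat on the bench. Origin: centre of its underside; z along its axis.
- bangle: Brass bangle, a plain ring of 66 mm outer and 58 mm inner diameter, 22 mm high, lying flat on the bench. Origin: centre of its underside; z along its axis.
- mallet: Mallet, 0.24 to 0.36 kg, standing on one face on the bench block with its handle level. Head: upright cylinder 44 mm across and 56 mm high, steel with white nylon faces. Handle: pale wood bar 22 mm wide and 26 mm high, its middle 28 mm above the lower face, from 30 to 127 mm from the head's axis along the mallet's own -x (roughly towards the robot). Balances on its head, centre of mass about 7 mm from the head's axis. Origin: centre of the lower face; z up.
- mallet_grip (a point): Good place to hold the mallet: middle of the handle, 60 mm from the head's axis and 28 mm above the lower face.
- bench_block: Black rubber bench block 98 x 136 x 28 mm, fixed on the bench; the mallet stands on it. Its own x is the 98 mm side, its own y the 136 mm side. Origin: centre of its underside; top 28 mm above it.
- flux_bottle: Bystander: cream plastic dropper bottle, 43 mm across, 105 mm tall, standing. Origin: centre of its underside.
- solder_tin: Bystander: flat round tin with a red lid, 52 mm across, 20 mm high. Origin: centre of its underside.
- pliers: Bystander: chain-nose pliers with purple handles, 154 x 26 x 11 mm, lying. Origin: centre of its underside, x along its length.
Things that resemble listed ones, but are neither listed nor needed, are in the scene too. Leave any blue or green look-alike of the spacer alone.

How it is judged:
On the way, in this order (a step that is already met when the one before it is completed fails the run):
1. the spacer ring lies on the flange round the barrel (z of spacer in the frame of mandrel between 0.009 and 0.0155 m and horizontal distance between spacer and mandrel below 0.007 m), for 0.2 s.
2. the bangle lies on the spacer round the barrel (all of step 1 and z of bangle in the frame of mandrel between 0.025 and 0.0315 m and horizontal distance between bangle and mandrel below 0.007 m), for 0.2 s.
3. the mallet strikes the pin: it touches the pin while the pin, 3 mm or more down, is going down faster than 0.05 m/s (all of step 2 and contact force between mallet and drive_pin above 0.5 N and value of joint drive_pin above 0.003 m and velocity of joint drive_pin above 0.05 m/s).
At the end, for the whole second after the job is handed in: Spacer on the flange and bangle on the spacer, round the barrel (centres within 7 mm of its axis, seated within 3 mm); pin flush within 2.5 mm; mallet on its lower face on the bench block, upright within 0.12 rad, its middle at least 4 mm in from the block's edges; all at rest (all of step 2 and value of joint drive_pin above 0.0105 m and z of mallet in the frame of bench_block between 0.025 and 0.032 m and x of mallet in the frame of bench_block between -0.045 and 0.045 m and y of mallet in the frame of bench_block between -0.064 and 0.064 m and angle between mallet's own z axis and vertical below 0.12 rad and linear speed of each of spacer, bangle, mallet below 0.02 m/s); the robot touches nothing.
It fails at once if the hand pushes the pin (contact force between any of the fingers, the arm and drive_pin above 1 N).
It fails at once if the mallet hits the bangle (contact force between mallet and bangle above 3 N).
It fails at once if the flux bottle is moved by more than 30 mm (distance of flux_bottle from where it was at the start of the episode above 0.03 m).
It fails at once if the solder tin is moved by more than 30 mm (distance of solder_tin from where it was at the start of the episode above 0.03 m).
It fails at once if the pair of pliers is moved by more than 30 mm (distance of pliers from where it was at the start of the episode above 0.03 m).
It also fails if it takes over 64 s, if anything falls off the work surface, if the arm or the gripper's body presses on something with over 40 N, if the wrist force passes 120 N, or if a joint passes its speed limit or range.

## Robot

A 6-joint arm with a two-finger parallel gripper is mounted at the origin on a cart in front of the work surface, level with it; the furniture and walls round the work are solid. World frame = base frame: x ahead of the robot, y to its left, z up, the work surface at z = 0. Lengths are in m, angles in rad, forces in N, time in s.
With the tool pointing down it reaches from about 0.425 to 0.95 m from the base axis. Payload 3.5 kg.
Tool frame: the origin (TCP) lies between the finger pads; the fingertips stand 14 mm ahead of it and the grasp point (between the pads) lies 5 mm behind it; z points along the fingers, y is the line along which they close (so a half turn about z gives the same grasp; the last joint's range is limited). The gripper opens to 85 mm and grips with 20 to 120 N. Pads are 22 mm wide; open, the fingers measure 114 mm over their backs; the gripper's body (76 mm by 85 mm) begins 54 mm behind the grasp point. The pads swing forward as they close: fully open they stand 13 mm farther back than shut.
Start: joints at [1.1, 0.286, 1.577, -0, 1.279, -0.15], TCP at [0.213, 0.641, 0.219] pointing down, gripper open.
Joint ranges: [-2.77, 2.77], [-0.9, 2.22], [0.21, 2.48], [-1.53, 4.67], [0.24, 2.81], [-2.84, 2.84]. Speed limits (rad/s): [2.79, 2.79, 3.14, 3.14, 3.14, 3.14].

## Interface

Orientations are given as a rotation vector (axis times angle).
In Python, from cell import arm gives the robot as it stands. Calls block until the motion is done:
- arm.goto(position, orientation): joint-space move of the TCP to a pose.
- arm.line_to(position, feed=0.15, orientation=None, threshold=None): straight line of the TCP; orientation=None keeps the orientation; feed is the mean speed in m/s. With threshold (N) it stops when the force on the tool has changed by that much, and returns True; else False.
- arm.move_j(angles): joint-space move.
- arm.gripper_to(opening, newtons=None): opening from 0.0 (shut) to 1.0 (fully open); newtons is the grip in N (None keeps the last); returns when the fingers have stopped.
- arm.wait(seconds).
- arm.inverse_kinematics(position, orientation): joint angles nearest the present ones, or None.
- arm.grab_frame(name): name is "scene" or "side" or "wrist"; returns a dict with "pixels" (420x560x3 uint8, blue, green, red), "fx", "fy", "cx", "cy" (pixels), "pose" (4x4, takes a point from camera to world coordinates). Camera axes: x right, y down, z forward; pixel columns grow to the right and rows downward; lengths in m; the calibration is good to about 2 mm. A picture is of the moment at which its call begins. There is no depth.
A pose or a line that the arm cannot do raises arm.PlanningError and nothing moves.
- arm.close_job(): hands the job in; it is judged then, once.
Trained networks look in a picture, given as the dict that the camera call returned (one of the last four; its "shot" number tells which), for a name from the list of things; names that differ only in an ending like _2 or _b are one class to them, and where a whole thing is asked for, a point or a joint stands for the part that bears it (a point fixed in the world has none). Each returns a list of dicts, best first, with "confidence" (0 to 1); they miss things now and then, are a little off and sometimes report something else, mostly with a low value. They report only what shows in the picture. A call takes as long as a camera call. They do not tell look-alikes from the thing itself.
- arm.search_frame(picture, label): "rect" ([centre column, centre row, width, height] as shares, 0 to 1, of the picture: columns of its width, rows of its height, round what is visible of it).
Readings, each from a call of its own:
- arm.read_t(): time.
- arm.read_joint_positions(): joint angles.
- arm.read_qvel(): joint speeds.
- arm.read_effort(): joint torques, N m.
- arm.read_tool_pos(): TCP position.
- arm.read_tcp_rot(): TCP orientation.
- arm.read_ft_force(): force on the tool from outside, world axes, zero at the start.
- arm.read_moment(): the same for the moment, N m.
- arm.read_finger_gap(): opening from 0.0 (shut) to 1.0 (fully open).
- arm.read_gripper_force(): force on a finger pad.
Only numpy, scipy, OpenCV 4.12 (cv2) and the standard library are available. Lean on these libraries where they do the work, as an engineer would, in place of code of your own. Each camera call takes 0.05 s, during which the arm holds its last target. There are 200 camera calls.

## Working session

There is one attempt and no reset: what is moved stays moved. The work goes in short steps, each a Python script; the robot and the scene stay as the last script left them, time stands still between calls to the robot, and variables do not carry over. Pictures are saved under pics/ and viewed, at most 10 in all, crops included, and the job is handed in when it is done.

```bash
ls; mkdir -p pics; cat > h.py <<'E'
from cell import arm
import numpy as np, cv2
from scipy.spatial.transform import Rotation as R
def ray(f,u,v):
    P=np.array(f["pose"]); d=P[:3,:3]@np.array([(u-f["cx"])/f["fx"],(v-f["cy"])/f["fy"],1.]); return P[:3,3],d
def at_z(f,u,v,z):
    o,d=ray(f,u,v); return o+d*(z-o[2])/d[2]
def proj(f,p):
    P=np.array(f["pose"]); c=P[:3,:3].T@(np.array(p)-P[:3,3]); return f["cx"]+f["fx"]*c[0]/c[2], f["cy"]+f["fy"]*c[1]/c[2]
def down(a):  # tool down, tool y (closing line) at world angle a
    y=np.array([np.cos(a),np.sin(a),0]); z=np.array([0,0,-1.]); return R.from_matrix(np.c_[np.cross(y,z),y,z]).as_rotvec()
E
python3 - <<'E'
from h import *
for n in ("scene","side"):
    f=arm.grab_frame(n); cv2.imwrite(f"pics/{n}0.png",f["pixels"])
    P=np.array(f["pose"]); print(n,P[:3,3].round(3),P[:3,2].round(3),f["fx"])
    for l in ["mandrel","drive_pin","spacer","bangle","mallet","bench_block","flux_bottle","solder_tin","pliers"]:
        for d in arm.search_frame(f,l)[:4]:
            r=d["rect"]; u,v=r[0]*560,r[1]*420
            print(l,round(d["confidence"],2),[round(x) for x in (u,v,r[2]*560,r[3]*420)],at_z(f,u,v,0.01).round(3))
print(arm.read_tcp_rot(),arm.read_t())
E
```

```text
pics
scene [ 0.159 -0.828  0.454] [ 0.448  0.774 -0.446] 380.63740195928676
mandrel 0.74 [247, 192, 40, 34] [0.576 0.092 0.01 ]
drive_pin 0.56 [255, 245, 34, 18] [ 0.466 -0.178  0.01 ]
drive_pin 0.3 [246, 191, 41, 34] [0.576 0.099 0.01 ]
spacer 0.79 [396, 301, 42, 33] [ 0.592 -0.475  0.01 ]
spacer 0.71 [230, 223, 22, 19] [ 0.461 -0.055  0.01 ]
spacer 0.71 [244, 180, 8, 7] [0.608 0.178 0.01 ]
spacer 0.68 [254, 247, 30, 19] [ 0.46  -0.184  0.01 ]
mallet 0.85 [296, 254, 80, 38] [ 0.523 -0.256  0.01 ]
mallet 0.33 [326, 276, 90, 54] [ 0.531 -0.352  0.01 ]
bench_block 0.97 [324, 277, 85, 52] [ 0.526 -0.354  0.01 ]
flux_bottle 0.93 [297, 180, 10, 34] [0.747 0.087 0.01 ]
flux_bottle 0.51 [295, 255, 81, 37] [ 0.52  -0.257  0.01 ]
solder_tin 0.67 [177, 206, 18, 14] [0.376 0.109 0.01 ]
pliers 0.54 [194, 235, 21, 33] [ 0.365 -0.068  0.01 ]
side [ 0.313 -1.087  0.754] [ 0.202  0.77  -0.605] 410.8707034787233
mandrel 0.79 [264, 169, 33, 24] [0.574 0.079 0.01 ]
spacer 0.59 [240, 198, 21, 16] [ 0.461 -0.063  0.01 ]
spacer 0.57 [330, 287, 29, 24] [ 0.595 -0.478  0.01 ]
spacer 0.51 [249, 220, 22, 15] [ 0.466 -0.176  0.01 ]
bangle 0.53 [283, 207, 22, 15] [ 0.575 -0.144  0.01 ]
mallet 0.59 [268, 242, 56, 26] [ 0.495 -0.284  0.01 ]
mallet 0.26 [306, 163, 13, 24] [0.722 0.075 0.01 ]
bench_block 0.82 [286, 256, 56, 36] [ 0.526 -0.348  0.01 ]
flux_bottle 0.51 [305, 163, 15, 26] [0.717 0.074 0.01 ]
solder_tin 0.43 [207, 172, 14, 12] [0.384 0.12  0.01 ]
pliers 0.63 [210, 203, 14, 28] [ 0.367 -0.061  0.01 ]
[5.01799531e-01 3.10122514e+00 8.10538011e-05] 1.0
```

```bash
python3 - <<'E'
import cv2
a=cv2.imread("pics/scene0.png");b=cv2.imread("pics/side0.png")
cv2.imwrite("pics/s1.png",cv2.resize(a[150:350,140:440],None,fx=2.66,fy=2.66,interpolation=cv2.INTER_CUBIC))
cv2.imwrite("pics/s2.png",cv2.resize(b[130:330,160:400],None,fx=3,fy=3,interpolation=cv2.INTER_CUBIC))
E
```

```text
(no output)
```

View pics/s1.png

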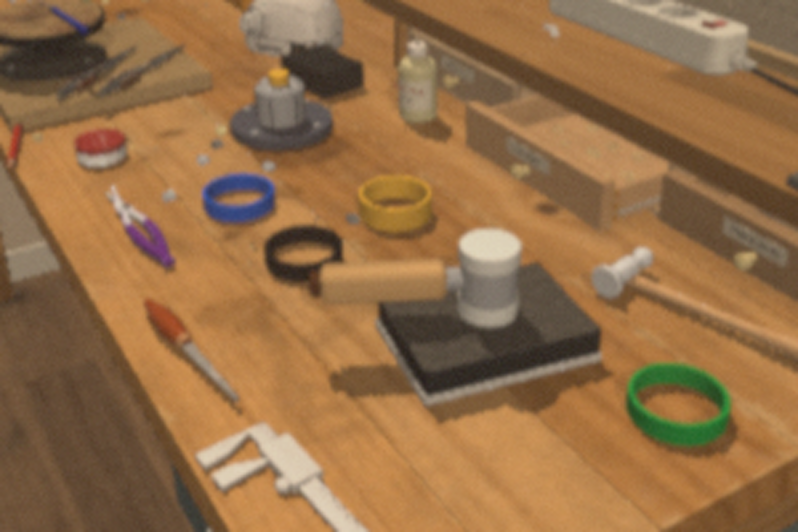

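View pics/s2.png

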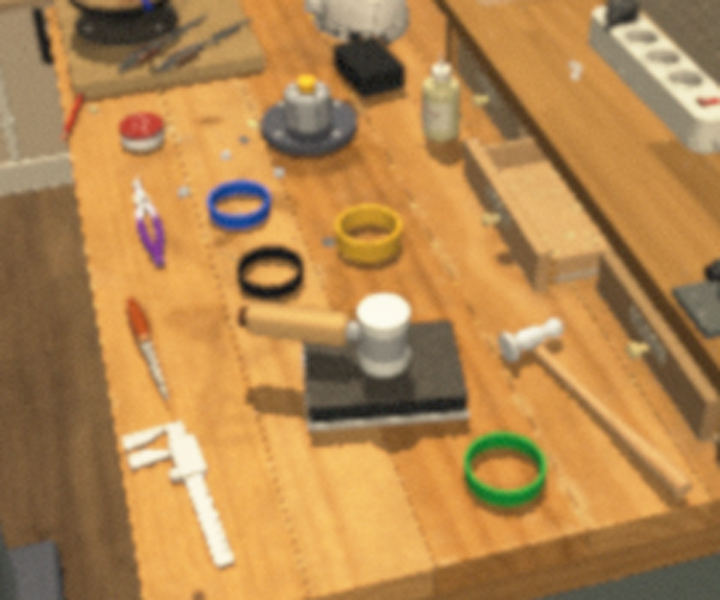

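The black ring, the spacer, is at scene (254,245), between the blue look-alike (230,223) and the green one (396,301). The yellow bangle is at (288,226). The white-faced mallet is on the block at (296,254), and the wooden-handled hammer at right (~(375,255)) is a decoy. Next I look from close by with the wrist camera.

```bash
cat >> h.py <<'E'
def look(n,labels,z={},mn=0.3):
    f=arm.grab_frame("wrist"); cv2.imwrite(f"pics/{n}.png",f["pixels"])
    print(n,np.array(f["pose"])[:3,3].round(3),np.array(f["pose"])[:3,2].round(3))
    for l in labels:
        for d in arm.search_frame(f,l)[:4]:
            r=d["rect"]; u,v=r[0]*560,r[1]*420
            if d["confidence"]>mn: print(l,round(d["confidence"],2),[round(x) for x in (u,v,r[2]*560,r[3]*420)],at_z(f,u,v,z.get(l,0.01)).round(4))
    return f
E
python3 - <<'E'
from h import *
import pickle
F={}
arm.goto([0.575,0.09,0.30],down(0))
F["m"]=look("w_man",["mandrel","drive_pin"],{"drive_pin":0.064})
arm.goto([0.52,-0.17,0.30],down(0))
F["s"]=look("w_sp",["spacer","bangle","mallet","bench_block"],{"spacer":.008,"bangle":.011,"bench_block":.028})
pickle.dump(F,open("F.pkl","wb")); print(arm.read_t())
cv2.imwrite("pics/both.png",np.hstack([cv2.resize(F[k]["pixels"],(400,300)) for k in "ms"]))
E
```

```text
w_man [0.574 0.162 0.454] [-0.001 -0.277 -0.961]
mandrel 0.77 [274, 177, 79, 81] [0.5607 0.0834 0.01  ]
drive_pin 0.8 [274, 187, 23, 20] [0.5617 0.0806 0.064 ]
w_sp [ 0.519 -0.098  0.454] [-0.    -0.277 -0.961]
spacer 0.79 [329, 350, 44, 29] [ 0.591  -0.4546  0.008 ]
spacer 0.76 [241, 174, 49, 44] [ 0.461  -0.1727  0.008 ]
spacer 0.69 [233, 78, 53, 56] [ 0.4558 -0.0528  0.008 ]
bangle 0.7 [323, 153, 49, 52] [ 0.571  -0.1448  0.011 ]
mallet 0.56 [252, 293, 105, 70] [ 0.4726 -0.3514  0.01  ]
bench_block 0.83 [286, 290, 104, 80] [ 0.523 -0.336  0.028]
4.8
```

View pics/both.png

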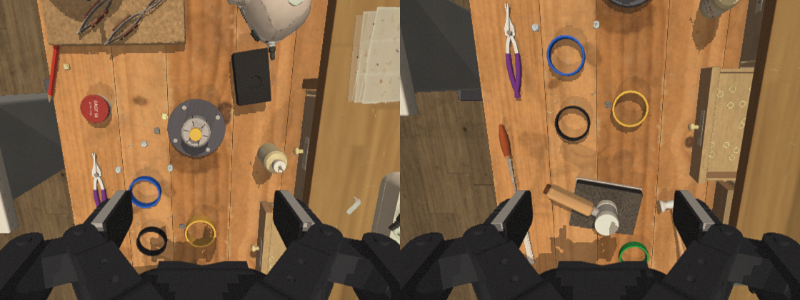

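The left half shows the mandrel with its yellow pin at full-frame (274,187). The right half shows the black spacer at (241,174), the bangle at (323,153), and the mallet with its head at about (423,305) full-frame and its handle pointing up-left. I refine these by colour segmentation and enlarge the spacer to confirm it.

```bash
python3 - <<'E'
from h import *
import pickle
F=pickle.load(open("F.pkl","rb"))
def seg(f,c,hw,fn,z):
    u,v=c; sub=f["pixels"][v-hw:v+hw,u-hw:u+hw]; m=fn(cv2.cvtColor(sub,cv2.COLOR_BGR2HSV).astype(int)).astype(np.uint8)
    cs,_=cv2.findContours(m,cv2.RETR_EXTERNAL,cv2.CHAIN_APPROX_NONE); k=max(cs,key=cv2.contourArea); 
    e=cv2.fitEllipse(cv2.convexHull(k)); x,y=e[0][0]+u-hw,e[0][1]+v-hw
    p=at_z(f,x,y,z); s=f["fx"]/np.linalg.norm(p-np.array(f["pose"])[:3,3]); print((round(x,1),round(y,1)),"diam mm",[round(t/s*1000,1) for t in e[1]],p.round(4)); return k
blk=lambda h:h[...,2]<55
gold=lambda h:(h[...,0]>19)&(h[...,0]<33)&(h[...,1]>140)&(h[...,2]>90)
print("spacer");seg(F["s"],(241,174),34,blk,.008)
print("bangle");seg(F["s"],(323,153),34,gold,.012)
print("pin");seg(F["m"],(274,187),18,gold,.064)
print("flange");seg(F["m"],(274,177),55,lambda h:(h[...,1]<90)&(h[...,2]<110),.010)
print("block");seg(F["s"],(286,290),75,lambda h:(h[...,1]<90)&(h[...,2]<75),.028)
s=F["s"]["pixels"]; m=F["m"]["pixels"]
cv2.imwrite("pics/crop.png",np.hstack([cv2.resize(s[125:225,190:290],(260,260)),cv2.resize(s[230:350,190:350],(347,260)),cv2.resize(m[130:230,230:300],(182,260))]))
E
```

```text
spacer
(241.2, 172.4) diam mm [np.float64(65.4), np.float64(66.0)] [ 0.462  -0.1712  0.008 ]
bangle
(322.2, 151.6) diam mm [np.float64(65.2), np.float64(68.8)] [ 0.5698 -0.143   0.012 ]
pin
(273.5, 187.8) diam mm [np.float64(19.0), np.float64(19.8)] [0.5614 0.0796 0.064 ]
flange
(274.6, 178.7) diam mm [np.float64(108.7), np.float64(109.0)] [0.5613 0.0806 0.01  ]
block
(287.2, 262.0) diam mm [np.float64(16.6), np.float64(148.9)] [ 0.5241 -0.2933  0.028 ]
```

View pics/crop.png

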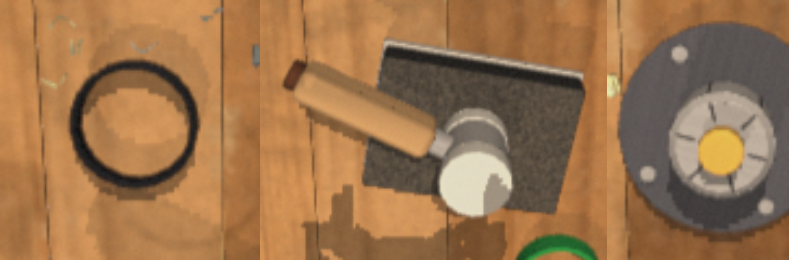

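The crop confirms a plain black ring of about 66 mm outer diameter (the spacer). The mallet's handle points up-left from the block, and the pin is concentric with the flange. Now I pick up the spacer.

```bash
python3 - <<'E'
from h import *
a=0
arm.goto([0.462,-0.171,0.10],down(a))
arm.line_to([0.462,-0.171,0.022],feed=0.15)
r=arm.line_to([0.462,-0.171,0.001],feed=0.03,threshold=4)
p=arm.read_tool_pos(); print(r,p,arm.read_t())
z=p[2]+0.003
arm.line_to([0.462,-0.171,z],feed=0.05)
arm.gripper_to(0.0,30)
print(arm.read_finger_gap(),arm.read_gripper_force(),arm.read_tool_pos(),arm.read_ft_force(),arm.read_t())
E
```

```text
False [ 0.46206828 -0.17104151  0.00100434] 7.1583
0.002814854742629589 0.0 [ 0.46201927 -0.17101315  0.00401326] [-0.06570367  0.38296067 -0.04210683] 8.175
```

```bash
python3 - <<'E'
from h import *
f=arm.grab_frame("wrist");g=arm.grab_frame("side")
print(arm.read_tcp_rot(),arm.read_finger_gap(),arm.read_gripper_force(),arm.read_effort())
cv2.imwrite("pics/miss.png",np.hstack([cv2.resize(f["pixels"],(400,300)),cv2.resize(g["pixels"][130:280,180:380],(400,300))]))
E
```

```text
[2.22143755e+00 2.22143053e+00 4.51108148e-06] 0.000575973791696038 0.0 [ 6.25408666e-04 -2.90367615e+01 -2.15895081e+01 -1.41086311e-04
  5.18312499e-04  1.66917168e-06]
```

View pics/miss.png

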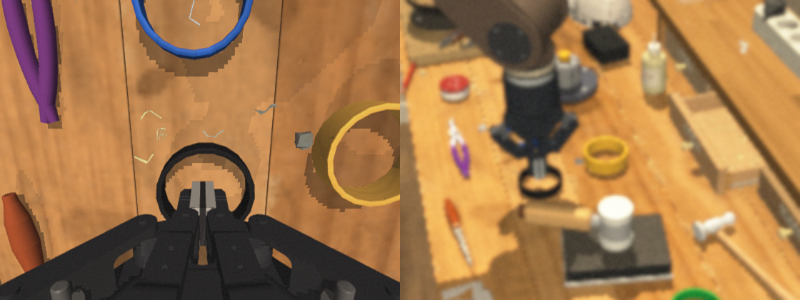

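The picture shows the shut fingers inside the ring at about (203,200), so they rode over its top as they closed. I check the fingertip height from the calibration, and whether the ring moved.

```bash
python3 - <<'E'
from h import *
f=arm.grab_frame("wrist")
for z in (-.01,-.005,0,.005,.01,.015,.02): print(z,[round(x) for x in proj(f,[.462,-.171,z])],[round(x) for x in proj(f,[.462,-.160,z])])
cv2.imwrite("pics/tip.png",cv2.resize(f["pixels"][190:340,200:380],None,fx=4,fy=4,interpolation=cv2.INTER_CUBIC))
for z in(0,.016):
  p=[proj(f,[.462+.033*np.cos(t),-.171+.033*np.sin(t),z]) for t in np.linspace(0,6.28,60)]; p=np.array(p); print(z,p.min(0).round(),p.max(0).round())
E
```

```text
-0.01 [286, 252] [286, 233]
-0.005 [286, 256] [286, 236]
0 [286, 260] [286, 240]
0.005 [286, 264] [286, 243]
0.01 [286, 268] [286, 247]
0.015 [286, 273] [286, 251]
0.02 [286, 278] [286, 256]
0 [222. 198.] [350. 316.]
0.016 [216. 206.] [357. 334.]
```

View pics/tip.png

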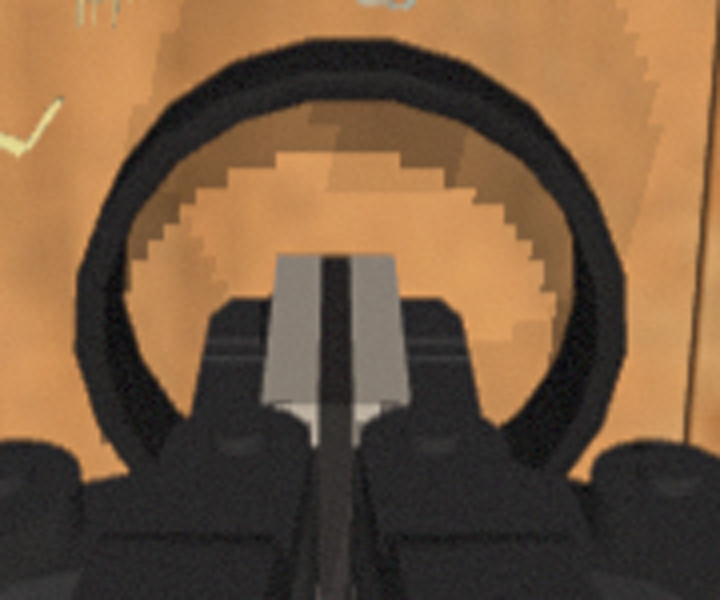

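The ring has not moved. The tip edge at row 254 suggests the tips are about 18 mm above the bench, so I touch down gently inside the ring to calibrate tip height.

```bash
python3 - <<'E'
from h import *
x,y=.462,-.171
r=arm.line_to([x,y,-0.022],feed=0.03,threshold=4); p=arm.read_tool_pos(); print(r,p,arm.read_ft_force(),arm.read_t())
E
```

```text
True [ 0.46205384 -0.1710166  -0.01184255] [-0.83764291  0.17997985  6.36839632] 8.9083
```

Shut tips touch the bench at a commanded TCP z of -0.012, so the actual tips sit about 26 mm higher than nominal. I use the measured value and regrasp.

```bash
python3 - <<'E'
from h import *
x,y=.4625,-.171
arm.line_to([x,y,0.035],feed=0.15)
arm.gripper_to(1.0)
arm.line_to([x,y,-0.012],feed=0.12)
r=arm.line_to([x,y,-0.03],feed=0.03,threshold=4); p=arm.read_tool_pos(); print(r,p,arm.read_t())
z=p[2]+0.0055
arm.line_to([x,y,z],feed=0.05)
arm.gripper_to(0.0,30)
print(arm.read_finger_gap(),arm.read_gripper_force(),arm.read_tool_pos(),arm.read_ft_force(),arm.read_t())
E
```

```text
True [ 0.46297564 -0.17127775 -0.02505555] 11.1833
0.7629473632306132 37.485430372471455 [ 0.46394588 -0.17187396 -0.01815275] [0.65788574 0.84725498 6.8243767 ] 11.775
```

```bash
python3 - <<'E'
from h import *
arm.line_to([.4625,-.171,0.10],feed=0.2)
arm.goto([.5614,.080,0.10],down(0))
print(arm.read_finger_gap(),arm.read_t())
f=look("w_hold",["mandrel","drive_pin","spacer"],{"drive_pin":.064,"spacer":.126})
cv2.imwrite("pics/w_hold2.png",f["pixels"])
g=arm.grab_frame("side"); cv2.imwrite("pics/hold.png",np.hstack([cv2.resize(f["pixels"],(400,300)),cv2.resize(g["pixels"][90:240,180:380],(400,300))]))
print([proj(f,[.5614,.080,z]) for z in (.01,.052,.064,.126)])
E
```

```text
0.7636384424339362 13.575
w_hold [0.56  0.151 0.253] [-0.002 -0.278 -0.961]
mandrel 0.71 [287, 209, 137, 138] [0.5623 0.0827 0.01  ]
drive_pin 0.74 [285, 243, 36, 23] [0.5602 0.0765 0.064 ]
spacer 0.66 [284, 289, 161, 152] [0.5596 0.0795 0.126 ]
spacer 0.52 [170, 364, 71, 48] [0.5074 0.0416 0.126 ]
spacer 0.38 [285, 209, 140, 139] [0.5604 0.115  0.126 ]
[(np.float64(286.1359846596586), np.float64(212.2046262660921)), (np.float64(286.50023602511493), np.float64(230.53819251043558)), (np.float64(286.631132890213), np.float64(237.12651742843545)), (np.float64(287.6467272092647), np.float64(288.2435961589068))]
```

View pics/hold.png

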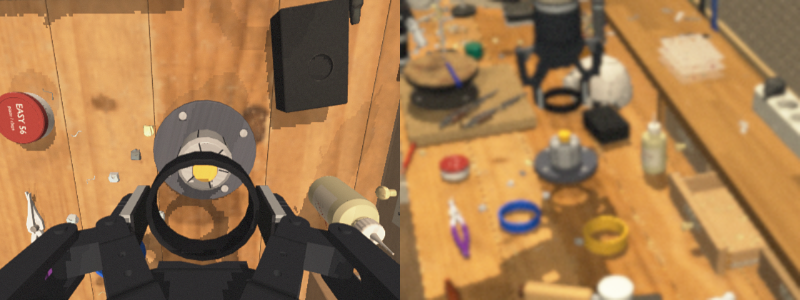

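The ring is held level at (284,289). The mandrel's flange centre is at (287,209), so I shift about 1 mm and lower.

```bash
python3 - <<'E'
from h import *
x,y=.5625,.081
arm.line_to([x,y,0.055],feed=0.15)
r=arm.line_to([x,y,-0.0075],feed=0.06,threshold=8); print(r,arm.read_tool_pos(),arm.read_ft_force(),arm.read_t())
E
```

```text
True [ 0.56169999  0.08100092 -0.00602705] [-2.03391039  0.25921909  4.72983776] 15.225
```

```bash
python3 - <<'E'
from h import *
x,y=.5617,.081
arm.gripper_to(1.0); arm.line_to([x,y,0.08],feed=0.25)
f=look("w_seat",["mandrel","spacer"],{"spacer":.02})
bx,by=.5698,-.143
arm.goto([bx,by,0.08],down(0))
arm.line_to([bx,by,-0.012],feed=0.15)
arm.gripper_to(0.0,40)
print(arm.read_finger_gap(),arm.read_tool_pos(),arm.read_t())
arm.line_to([bx,by,0.10],feed=0.25)
arm.goto([x,y,0.10],down(0))
f=look("w_hold2",["mandrel","bangle"],{"bangle":.122})
print(arm.read_finger_gap(),arm.read_t(),proj(f,[x,y,.01]))
cv2.imwrite("pics/hold2.png",np.hstack([cv2.resize(cv2.imread("pics/w_seat.png"),(400,300)),cv2.resize(f["pixels"],(400,300))]))
E
```

```text
w_seat [0.561 0.152 0.235] [-0.004 -0.277 -0.961]
mandrel 0.75 [284, 219, 154, 147] [0.5612 0.0824 0.01  ]
spacer 0.7 [285, 250, 42, 44] [0.5615 0.0626 0.02  ]
spacer 0.69 [186, 359, 33, 45] [ 0.485  -0.0277  0.02  ]
spacer 0.66 [282, 216, 101, 75] [0.5593 0.0876 0.02  ]
0.7446815571714618 [ 0.57138036 -0.14360612 -0.00984027] 18.2167
w_hold2 [0.56  0.152 0.253] [-0.002 -0.278 -0.961]
mandrel 0.78 [286, 211, 142, 143] [0.5616 0.0824 0.01  ]
bangle 0.71 [287, 282, 154, 152] [0.5616 0.0819 0.122 ]
bangle 0.46 [38, 166, 76, 71] [0.4635 0.1327 0.122 ]
bangle 0.39 [283, 242, 37, 32] [0.56   0.1006 0.122 ]
0.7441925921773985 19.8667 (np.float64(285.8676457245603), np.float64(212.37054732856353))
```

View pics/hold2.png

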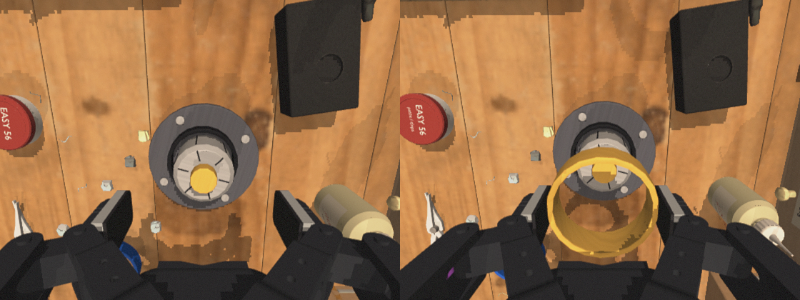

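The left half shows the spacer seated on the flange around the barrel. The right half shows the bangle held and centred at (287,282). I lower it.

```bash
python3 - <<'E'
from h import *
x,y=.5617,.081
arm.line_to([x,y,0.065],feed=0.15)
r=arm.line_to([x,y,0.0135],feed=0.06,threshold=8); p=arm.read_tool_pos(); print(r,p,arm.read_ft_force(),arm.read_t())
arm.gripper_to(1.0); arm.line_to([p[0],p[1],0.09],feed=0.25)
f=look("w_seat2",["mandrel","bangle","drive_pin"],{"bangle":.045,"drive_pin":.064})
# mallet look
arm.goto([0.47,-0.29,0.24],down(-np.pi/2)); 
g=look("w_mal",["mallet","bench_block","mallet_grip"],{"mallet":.056,"mallet_grip":.069,"bench_block":.028})
import pickle; pickle.dump(g,open("g.pkl","wb"))
print(arm.read_joint_positions(),arm.read_t())
cv2.imwrite("pics/seat2.png",np.hstack([cv2.resize(f["pixels"],(400,300)),cv2.resize(g["pixels"],(400,300))]))
E
```

```text
True [0.56091146 0.08105757 0.01825711] [-2.21932815  0.06853473  5.19325879] 20.9833
w_seat2 [0.561 0.152 0.245] [-0.002 -0.277 -0.961]
mandrel 0.61 [284, 213, 150, 143] [0.5608 0.0835 0.01  ]
mandrel 0.33 [489, 294, 111, 83] [0.7226 0.0171 0.01  ]
bangle 0.9 [283, 229, 104, 104] [0.5598 0.0829 0.045 ]
drive_pin 0.87 [285, 244, 42, 42] [0.5615 0.0804 0.064 ]
w_mal [ 0.539 -0.288  0.393] [-0.278  0.001 -0.96 ]
mallet 0.8 [319, 172, 96, 133] [ 0.4839 -0.3242  0.056 ]
bench_block 0.86 [335, 128, 113, 137] [ 0.5265 -0.3431  0.028 ]
mallet_grip 0.95 [320, 173, 96, 134] [ 0.485  -0.3238  0.069 ]
[-7.35044586e-01  4.81028472e-05  1.85928474e+00  8.64698422e-05
  1.28324986e+00  8.34107292e-01] 23.6917
```

View pics/seat2.png

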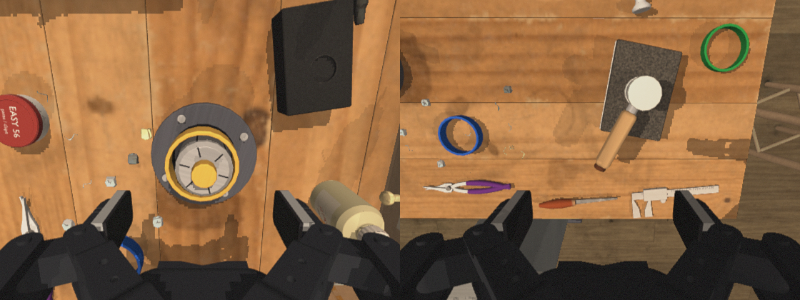

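The left half shows the bangle seated over the spacer. The right half shows the mallet: white face at about full (342,129), handle running down-left to its dark end at about (280,235). Now I compute the grip.

```bash
python3 - <<'E'
from h import *
import pickle
g=pickle.load(open("g.pkl","rb")); im=g["pixels"]; h=cv2.cvtColor(im,cv2.COLOR_BGR2HSV).astype(int)
def big(m,box):
    k=np.zeros(m.shape,np.uint8); x0,y0,x1,y1=box; k[y0:y1,x0:x1]=m[y0:y1,x0:x1]
    cs,_=cv2.findContours(k,cv2.RETR_EXTERNAL,cv2.CHAIN_APPROX_NONE); return max(cs,key=cv2.contourArea),k
c,_=big((h[...,2]>190)&(h[...,1]<60),(300,90,390,170)); (u,v),ax,_=cv2.fitEllipse(cv2.convexHull(c)); p=at_z(g,u,v,.084); print("head",u,v,ax,p.round(4))
c,_=big((h[...,2]<100)&(h[...,1]<90),(270,40,410,210)); r=cv2.minAreaRect(c); q=cv2.boxPoints(r); print("block",r,[at_z(g,*t,.028).round(3) for t in q])
c,k=big((h[...,2]<135)&(h[...,0]<10)&(h[...,1]>100),(265,215,300,250)); print("cap",cv2.contourArea(c),cv2.boundingRect(c))
e=np.array(cv2.moments(c)["m10"])/cv2.moments(c)["m00"],cv2.moments(c)["m01"]/cv2.moments(c)["m00"]; E=at_z(g,*e,.066); print(E)
d=(E-p)[:2]; print("len",np.linalg.norm(d),"ang",np.degrees(np.arctan2(d[1],d[0])))
# handle pixels along the line: compare with expected handle edges
for s in (.05,.07,.09,.11):
    uu=d/np.linalg.norm(d); n=np.array([-uu[1],uu[0]])
    row=[]
    for t in np.arange(-.024,.0241,.002):
        P=np.r_[p[:2]+uu*s+n*t,.069]; a,b=proj(g,P); row.append(int(h[int(round(b)),int(round(a)),2]))
    print(s,row)
E
```

```text
head 340.5263366699219 132.13339233398438 (45.216129302978516, 57.055389404296875) [ 0.5248 -0.3394  0.084 ]
block ((336.4230651855469, 126.88461303710938), (92.56680297851562, 128.6521759033203), 11.309932708740234) [array([ 0.469, -0.282,  0.028]), array([ 0.598, -0.308,  0.028]), array([ 0.581, -0.401,  0.028]), array([ 0.449, -0.385,  0.028])]
cap 1.0 (279, 235, 3, 3)
[ 0.41824891 -0.28423604  0.066     ]
len 0.11992957055471637 ang 152.63189643108305
0.05 [82, 86, 77, 78, 86, 77, 142, 175, 193, 204, 212, 213, 215, 215, 219, 211, 182, 154, 50, 69, 55, 61, 62, 57, 60]
0.07 [202, 200, 202, 201, 193, 191, 138, 169, 192, 201, 206, 205, 213, 215, 216, 215, 176, 126, 137, 135, 133, 131, 132, 133, 137]
0.09 [185, 184, 189, 197, 201, 205, 135, 174, 190, 197, 198, 202, 206, 213, 217, 204, 180, 157, 207, 140, 128, 127, 124, 97, 119]
0.11 [197, 190, 181, 173, 128, 161, 171, 191, 204, 206, 204, 197, 203, 208, 216, 200, 180, 170, 198, 199, 195, 193, 191, 188, 185]
```

```bash
python3 - <<'E'
from h import *
import pickle
g=pickle.load(open("g.pkl","rb")); h=cv2.cvtColor(g["pixels"],cv2.COLOR_BGR2HSV).astype(int)
uu=np.array([np.cos(np.radians(152.6)),np.sin(np.radians(152.6))]); n=np.array([-uu[1],uu[0]]); p=np.array([.5248,-.3394])
def prof(base,dr,ts,z):
    return [(round(t*1000),*[int(x) for x in h[int(round(b)),int(round(a)),1:]]) for t in ts for a,b in [proj(g,np.r_[base+dr*t,z])]]
print("axis z84",prof(p,uu,np.arange(-.032,.033,.002),.084))
print("perp z84",prof(p,n,np.arange(-.032,.033,.002),.084))
print("end z69",prof(p-.001*n,uu,np.arange(.09,.142,.003),.069))
print([proj(g,[.539,-.288,0])])
E
```

```text
axis z84 [(-32, 69, 89), (-30, 65, 83), (-28, 70, 91), (-26, 69, 93), (-24, 64, 95), (-22, 39, 227), (-20, 31, 227), (-18, 35, 228), (-16, 34, 228), (-14, 34, 227), (-12, 31, 227), (-10, 36, 227), (-8, 35, 227), (-6, 35, 227), (-4, 33, 226), (-2, 31, 227), (0, 33, 227), (2, 33, 227), (4, 35, 227), (6, 34, 228), (8, 34, 226), (10, 34, 227), (12, 34, 227), (14, 34, 228), (16, 34, 227), (18, 35, 230), (20, 46, 165), (22, 44, 170), (24, 44, 174), (26, 41, 173), (28, 133, 172), (30, 134, 203), (32, 135, 216)]
perp z84 [(-32, 64, 80), (-30, 73, 80), (-28, 67, 76), (-26, 67, 84), (-24, 46, 184), (-22, 44, 123), (-20, 37, 218), (-18, 30, 227), (-16, 33, 227), (-14, 30, 228), (-12, 31, 228), (-10, 31, 228), (-8, 32, 228), (-6, 32, 228), (-4, 31, 227), (-2, 35, 228), (0, 33, 227), (2, 34, 227), (4, 34, 227), (6, 33, 227), (8, 36, 228), (10, 36, 228), (12, 34, 228), (14, 36, 228), (16, 35, 227), (18, 36, 227), (20, 36, 228), (22, 54, 181), (24, 72, 64), (26, 55, 69), (28, 79, 55), (30, 61, 59), (32, 58, 66)]
end z69 [(90, 136, 206), (93, 134, 202), (96, 133, 203), (99, 133, 200), (102, 133, 201), (105, 134, 201), (108, 133, 200), (111, 137, 198), (114, 135, 187), (117, 161, 90), (120, 149, 99), (123, 151, 174), (126, 154, 191), (129, 150, 196), (132, 152, 196), (135, 149, 198), (138, 150, 200), (141, 156, 189)]
[(np.float64(283.7171337507689), np.float64(115.59153052401733))]
```

```bash
python3 - <<'E'
from h import *
H=np.array([.5264,-.3407]); t=np.radians(151.5); u=np.array([np.cos(t),np.sin(t)]); G=H+.06*u; o=down(t-1.5*np.pi)
arm.gripper_to(0.7)
arm.goto([*G,0.10],o); arm.line_to([*G,0.024],feed=0.15,)
arm.gripper_to(0.0,120); arm.wait(0.1)
p=arm.read_tool_pos(); print(G,p,arm.read_finger_gap(),arm.read_gripper_force(),arm.read_t())
np.save("grip.npy",np.r_[p,G,0.024])
arm.line_to([*G,0.14],feed=0.2); print(arm.read_ft_force())
M=np.array([.5614,.0808]); arm.goto([M[0]-.06,M[1],0.13],down(-np.pi/2))
print(arm.read_tool_pos(),arm.read_finger_gap(),arm.read_t(),arm.read_joint_positions())
f=look("w_held",["mallet"],{"mallet":.19}); s=arm.grab_frame("side"); sc=arm.grab_frame("scene")
cv2.imwrite("pics/held.png",np.hstack([cv2.resize(f["pixels"],(400,300)),cv2.resize(s["pixels"][90:240,170:370],(400,300))]))
hs=cv2.cvtColor(f["pixels"],cv2.COLOR_BGR2HSV).astype(int); z=p[2]*0+.13-p[2]+.084
P=lambda t,n:proj(f,[M[0]+t,M[1]+n,z])
print("z",z,"expected centre",P(0,0),"x-edges",P(-.022,0),P(.022,0),"y",P(0,-.022),P(0,.022))
m=((hs[...,2]>170)&(hs[...,1]<70)).astype(np.uint8); a,b=map(int,P(0,0)); n,l,st,c=cv2.connectedComponentsWithStats(m); print(st[l[b,a]],c[l[b,a]])
E
```

```text
[ 0.47367097 -0.31207047] [ 0.47428244 -0.31281058  0.02547511] 0.23757353405984968 117.04182744026184 25.8917
[ 0.064318   -0.38842084 -5.23138249]
[0.50172745 0.07998465 0.12993336] 0.23715648161048505 28.0917 [-4.16515737e-02  1.16077920e-02  2.05835123e+00 -4.05690413e-04
  1.07149965e+00  1.53052343e+00]
w_held [0.571 0.081 0.284] [-0.277  0.    -0.961]
mallet 0.57 [284, 220, 152, 301] [0.5413 0.0808 0.19  ]
z 0.18852489042646847 expected centre (np.float64(284.0188498985822), np.float64(150.40203219876634)) x-edges (np.float64(284.1320167303757), np.float64(224.26710855655605)) (np.float64(283.89002258622224), np.float64(66.31520999460699)) y (np.float64(361.7473490320474), np.float64(150.24133852807532)) (np.float64(206.296693939969), np.float64(150.5627127557595))
[  210    69   150   159 17813] [284.62145624 145.12260708]
```

View pics/held.png

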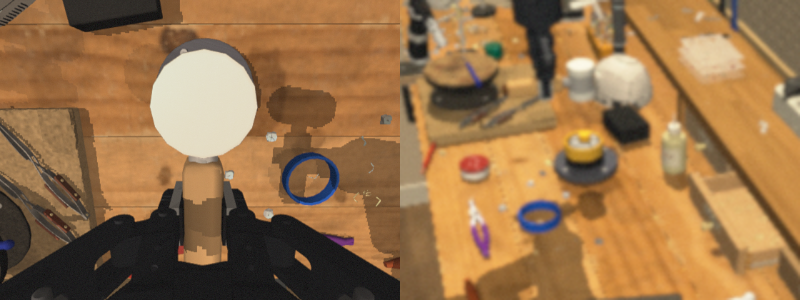

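The mallet is held level with its head over the mandrel. The face is at (284,149), against an expected (284,150). Strike.

```bash
python3 - <<'E'
from h import *
x,y=.5014,.0808
arm.line_to([x,y,0.125],feed=0.2)
arm.line_to([x,y,0.049],feed=0.3)
print(arm.read_tool_pos(),arm.read_ft_force(),arm.read_finger_gap(),arm.read_t())
arm.line_to([x,y,0.125],feed=0.2)
f=look("w_held2",["mallet"],{"mallet":.185})
hs=cv2.cvtColor(f["pixels"],cv2.COLOR_BGR2HSV).astype(int)
m=((hs[...,2]>170)&(hs[...,1]<70)).astype(np.uint8); n,l,st,c=cv2.connectedComponentsWithStats(m); print(st[l[150,284]])
arm.goto([.5014,-.12,0.14],down(-np.pi/2))
for n in("scene","side"):
    g=arm.grab_frame(n); cv2.imwrite(f"pics/after_{n}.png",g["pixels"])
    for l in("drive_pin","bangle"): print(n,[(round(d["confidence"],2),[round(a*b,1) for a,b in zip(d["rect"],(560,420,560,420))]) for d in arm.search_frame(g,l)[:2]])
    for z in(.052,.058,.065):print(z,np.round(proj(g,[.5615,.081,z]),1))
    a,b=map(int,proj(g,[.5615,.081,.057])); hh=cv2.cvtColor(g["pixels"],cv2.COLOR_BGR2HSV)
    for r in range(b-10,b+12,1): print(r,hh[r,a].tolist(),end=' ')
    print()
print(arm.read_t())
E
```

```text
[0.50081994 0.08082844 0.04883232] [-0.09810665  1.28796583 -3.39339303] 0.2415891897916886 28.9417
w_held2 [0.57  0.082 0.28 ] [-0.277  0.    -0.961]
mallet 0.68 [281, 223, 161, 297] [0.5396 0.0826 0.185 ]
[  204    76   159   158 19219]
scene []
scene [(0.73, [244.4, 185.1, 21.5, 12.9])]
0.052 [242.7 180.6]
0.058 [242.6 178.6]
0.065 [242.4 176.3]
168 [16, 134, 168] 169 [16, 131, 162] 170 [15, 132, 159] 171 [16, 132, 157] 172 [16, 131, 156] 173 [16, 127, 154] 174 [16, 127, 151] 175 [15, 133, 146] 176 [16, 141, 147] 177 [15, 138, 159] 178 [16, 104, 164] 179 [17, 62, 156] 180 [19, 47, 159] 181 [17, 40, 161] 182 [17, 40, 161] 183 [14, 38, 156] 184 [15, 54, 155] 185 [18, 91, 163] 186 [18, 136, 174] 187 [18, 169, 172] 188 [19, 171, 171] 189 [19, 179, 168] 
side [(0.39, [260.8, 174.6, 34.3, 13.9])]
side [(0.4, [265.3, 164.8, 9.1, 3.0])]
0.052 [260.1 158.6]
0.058 [260.  157.1]
0.065 [259.9 155.2]
147 [19, 23, 87] 148 [40, 10, 73] 149 [70, 12, 65] 150 [50, 13, 57] 151 [165, 20, 51] 152 [165, 13, 38] 153 [108, 41, 31] 154 [60, 23, 34] 155 [40, 20, 39] 156 [105, 24, 42] 157 [60, 5, 50] 158 [17, 73, 73] 159 [17, 91, 106] 160 [17, 94, 125] 161 [17, 96, 133] 162 [18, 90, 131] 163 [19, 86, 131] 164 [19, 99, 136] 165 [19, 99, 132] 166 [21, 100, 125] 167 [18, 99, 126] 168 [19, 107, 138] 
30.7
```

The pin no longer shows above the barrel in the scene view, but the end force was low. I give one more, slightly deeper blow and check the end force to confirm the stop.

```bash
python3 - <<'E'
from h import *
x,y=.5014,.0808
arm.goto([x,y,0.125],down(-np.pi/2))
arm.wait(.1); f0=np.array(arm.read_ft_force())
arm.line_to([x,y,0.0465],feed=0.3)
print(arm.read_tool_pos(),np.array(arm.read_ft_force())-f0,arm.read_moment(),arm.read_finger_gap(),arm.read_t())
arm.line_to([x,y,0.125],feed=0.2)
f=look("w_held3",[])
hs=cv2.cvtColor(f["pixels"],cv2.COLOR_BGR2HSV).astype(int)
m=((hs[...,2]>170)&(hs[...,1]<70)).astype(np.uint8); n,l,st,c=cv2.connectedComponentsWithStats(m); print(st[l[150,284]])
arm.line_to([x,y-.075,0.125],feed=0.25)
f=look("w_pin",["drive_pin","mandrel","bangle"],{"drive_pin":.052,"bangle":.05})
print(proj(f,[.5615,.081,.052]),proj(f,[.5615,.081,.065]),arm.read_t())
# pin top-disc: yellow pixels near the expected place
hh=cv2.cvtColor(f["pixels"],cv2.COLOR_BGR2HSV).astype(int); a,b=map(int,proj(f,[.5615,.081,.055]))
k=((hh[...,0]>18)&(hh[...,0]<33)&(hh[...,1]>130)&(hh[...,2]>80)).astype(np.uint8)
n,l,st,c=cv2.connectedComponentsWithStats(k[b-60:b+60,max(a-60,0):a+60]); print(a,b,[(s.tolist(),cc.round(1)) for s,cc in zip(st[1:],c[1:]) if s[4]>60])
E
```

```text
[0.5014775  0.07970158 0.04643077] [-0.49239122  0.23235047 -0.4703816 ] [ 0.03044468  0.17638317 -0.04186243] 0.23960300876321208 32.0333
w_held3 [0.57  0.082 0.279] [-0.277  0.    -0.961]
[  202    82   164   160 20141]
w_pin [0.57  0.006 0.277] [-0.281  0.002 -0.96 ]
mandrel 0.65 [185, 122, 129, 148] [0.5643 0.0829 0.01  ]
bangle 0.96 [170, 128, 97, 101] [0.5611 0.0814 0.05  ]
(np.float64(169.4228696027506), np.float64(127.74381434394317)) (np.float64(162.48583470895517), np.float64(128.56887347107585)) 33.275
167 127 [([56, 12, 52, 41, 289], array([84.3, 25.4])), ([15, 17, 26, 71, 223], array([21.8, 47. ])), ([61, 98, 33, 14, 152], array([ 76.9, 106.1]))]
```

```bash
python3 - <<'E'
import cv2
im=cv2.cvtColor(cv2.imread("pics/w_pin.png"),cv2.COLOR_BGR2HSV)
for r in range(84,178,4): print(r," ".join("%2d/%3d/%3d"%tuple(im[r,c]) for c in range(130,212,5)))
E
```

```text
84  7/ 26/ 87  8/ 23/ 88 176/ 21/ 85 18/176/215 19/176/216 18/178/204 18/168/147 18/175/165 18/171/154 18/180/207 20/167/223 20/174/221 18/176/142 11/ 77/ 56  4/ 24/ 75 175/ 21/ 74 10/ 17/ 91
88  6/ 28/ 90  4/ 21/ 85 20/173/223 18/176/207 18/182/ 98 18/166/ 89 16/114/ 87 17/ 49/140 17/ 46/155 16/ 45/141 16/ 42/127 18/164/121 20/170/222 18/177/203 17/159/ 82  0/  6/ 41  8/ 14/ 74
92  5/ 17/ 89 20/173/223 18/176/209 17/155/ 82 19/184/ 79 16/ 44/156 15/ 43/155 13/ 43/149 16/ 44/156 14/ 43/149 14/ 47/142 16/ 43/141 14/ 49/129 19/173/222 18/173/219 19/159/ 96 158/ 43/ 24
96 17/104/133 18/176/209 19/173/ 78 18/179/ 77 16/ 48/155 14/ 43/159 15/ 45/176 15/ 44/186 14/ 44/192 16/ 44/190 14/ 44/111 15/ 38/159 16/ 43/141 17/ 39/137 19/176/222 18/173/162 17/161/ 92
100 21/173/221 18/171/103 17/158/ 84 15/ 44/163 16/ 45/163 16/ 44/175 16/ 47/191 15/ 45/189 15/ 43/192 16/ 46/190 14/ 44/184 15/ 45/185 16/ 41/186 14/ 45/137 14/ 45/130 20/172/221 19/181/ 96
104 20/176/220 18/177/108 18/150/ 80 14/ 46/165 16/ 41/118 15/ 43/195 15/ 45/189 15/ 44/190 15/ 42/190 15/ 48/190 15/ 42/189 16/ 45/183 15/ 44/191
[... 2783 characters left out ...]
3/ 94 18/168/ 94 14/ 77/ 83 18/ 38/134 16/ 44/132 14/ 44/133 18/ 40/128 11/ 42/ 85 171/ 48/ 37 19/149/ 70 23/ 41/220 22/ 43/221
168 14/167/150 14/164/146 12/ 36/ 93 17/152/176 18/178/218 18/160/105 19/163/ 97 17/166/ 97 18/159/ 98 19/164/ 70 19/149/ 41 20/ 79/ 29 18/140/ 84 20/174/173 20/169/219 22/ 43/220 22/ 42/220
172 14/161/157 14/166/152 13/158/158  0/ 12/ 87 16/133/157 18/181/216 18/183/215 17/171/109 18/179/101 17/161/103 18/177/114 19/180/140 21/168/218 19/173/223 14/127/104 21/ 44/220 23/ 43/219
176 14/162/159 14/159/159 14/148/165 13/153/165  4/ 21/ 86  4/ 20/ 91 17/149/156 18/182/209 20/169/222 21/170/221 19/174/221 19/176/222 18/176/201 11/ 23/ 88  4/ 23/ 89 22/ 43/222 22/ 45/220
```

The barrel top is uniform steel now, so the pin is flush. The mallet has pitched a little in the grip. I fit its tilt from the face's outline and level it before setting it down.

```bash
cat > place.py <<'E'
from h import *
from scipy.optimize import least_squares
x,y=.5014,.0808
# camera relative to TCP for tool at a=-pi/2, from a fresh frame
f=arm.grab_frame("wrist"); t=np.array(arm.read_tool_pos()); 
g0=t+[0,0,.0305]
def rect(th,dx):
    a=np.linspace(0,6.28,90); q=np.c_[.06+dx+.022*np.cos(a),.022*np.sin(a),0*a+.028]
    q=R.from_rotvec([0,-th,0]).apply(q)+g0; p=np.array([proj(f,k) for k in q]); return np.r_[p.min(0),p.max(0)]
hs=cv2.cvtColor(f["pixels"],cv2.COLOR_BGR2HSV).astype(int)
m=((hs[...,2]>170)&(hs[...,1]<70)).astype(np.uint8); n,l,st,c=cv2.connectedComponentsWithStats(m); s=st[l[150,284]]; o=np.r_[s[:2],s[:2]+s[2:4]]
base=np.array([210,69,360,228])
for ob in (base,o):
    r=least_squares(lambda v:(rect(*v)-ob),[0,0]); print(ob,r.x.round(4),r.fun.round(1))
E
python3 place.py
```

```text
[210  69 360 228] [-0.0286 -0.0021] [ 0.6  1.8  3.7 -2. ]
[143  83 365 242] [0.3939 0.0116] [40.2 -7.1 28.8 13. ]
```

```bash
sed -i 's/^hs=.*$//; s/^m=.*$/o=np.array([202,82,366,242])/' place.py; python3 place.py
```

```text
[210  69 360 228] [-0.0279 -0.002 ] [ 0.9  1.8  3.9 -2. ]
[202  82 366 242] [ 0.098  -0.0019] [ 3.9 -0.1  3.4  0.1]
```

```bash
python3 - <<'E'
from h import *
H=np.array([.5264,-.3407]); t=np.radians(151.5); u=np.array([np.cos(t),np.sin(t),0]); th=0.10
k=R.from_rotvec(th*np.cross(-u,[0,0,-1])); o=(k*R.from_rotvec(down(t-1.5*np.pi))).as_rotvec()
pos=lambda gz: np.r_[H+.06*u[:2],gz]+k.apply([0,0,-.0305])
arm.goto(pos(.15),o)
arm.line_to(pos(.068),feed=0.2)
r=arm.line_to(pos(.053),feed=0.02,threshold=3); p=np.array(arm.read_tool_pos()); print(r,p,"gz",p[2]-pos(0)[2],arm.read_ft_force(),arm.read_t())
arm.gripper_to(0.6); arm.wait(.3)
up=R.from_rotvec(o).apply([0,0,-1]); arm.line_to(p+up*.09,feed=0.15)
arm.goto([.47,-.29,.24],down(-np.pi/2)); arm.wait(.3)
g=look("w_end",["mallet","bench_block","bangle"],{"mallet":.056,"bench_block":.028})
h=cv2.cvtColor(g["pixels"],cv2.COLOR_BGR2HSV).astype(int); m=((h[...,2]>190)&(h[...,1]<60)).astype(np.uint8); a,b=map(int,proj(g,[*H,.084]))
n,l,st,c=cv2.connectedComponentsWithStats(m); print((a,b),st[l[b,a]],arm.read_t())
h0=cv2.cvtColor(cv2.imread("pics/w_mal.png"),cv2.COLOR_BGR2HSV).astype(int); m=((h0[...,2]>190)&(h0[...,1]<60)).astype(np.uint8); n,l,st,c=cv2.connectedComponentsWithStats(m); print("before",st[l[b,a]])
E
```

```text
True [ 0.47059089 -0.31040607  0.02288277] gz 0.053230397616587925 [-0.01579313 -0.18615833  4.65587215] 35.8583
w_end [ 0.539 -0.289  0.392] [-0.28   0.003 -0.96 ]
mallet 0.83 [319, 171, 96, 134] [ 0.4842 -0.3241  0.056 ]
bench_block 0.62 [336, 125, 114, 144] [ 0.5283 -0.3438  0.028 ]
bangle 0.71 [2, 104, 2, 36] [0.5506 0.0191 0.01  ]
(341, 129) [ 316  104   49   52 1880] 38.4083
before [ 319  106   47   51 1804]
```

The mallet stands as before: its rect is (319,171,96,134), against (319,172,96,133) at the start. The rings were seen seated after the blows, so I hand in.

```bash
python3 -c "
from h import *
print(arm.close_job())"
```

```text
the job is handed in; nothing more can be done
None
```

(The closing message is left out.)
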